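Set up a feed roller on V-blocks for a run-out check

ROBOT

A 7-joint arm with a two-finger parallel gripper is mounted at the origin on the work surface. World frame = base frame: x ahead of the robot, y to its left, z up, the work surface at z = 0. Lengths are in m, angles in rad, forces in N, time in s.
With the tool pointing down it reaches from about 0.425 to 0.95 m from the base axis. Payload 16.7 kg.
Tool frame: the origin (TCP) lies at the very end of the fingers, on their centre line; the grasp point (between the pads) lies 19 mm behind it; z points along the fingers, y is the line along which they close (so a half turn about z gives the same grasp; the last joint's range is limited). The gripper opens to 94 mm and grips with 3 to 60 N. Pads are 16 mm wide; open, the fingers measure 119 mm over their backs; the gripper's body (75 mm by 177 mm) begins 78 mm behind the grasp point.
Start: joints at [-1.28, 0.426, 0.074, 1.606, -0.034, 1.111, -0.067], TCP at [0.287, 0.611, 0.205] pointing down, gripper open.
Joint ranges: [-2.85, 2.85], [-0.5, 2.14], [-1.23, 1.37], [0.21, 2.46], [-1.02, 4.16], [0.16, 2.05], [-2.73, 2.73]. Speed limits (rad/s): [1.89, 1.89, 2.39, 2.39, 3.01, 3.01, 3.01].

INTERFACE

Orientations are given as a unit quaternion [x, y, z, w].
In Python, from workcell import r gives the robot as it stands.
- The arm moves only by the tool carry_out, never from a script. Its argument "commands" is a list of rows, each a list of 7 numbers: the shift along the tool's x, y, z in m, then the turn, a rotation vector about the tool's x, y, z in rad, then the opening, from 0 (shut) to 1 (fully open). In form: [[x, y, z, rx, ry, rz, fingers], ...]. A call has 1 to 20 rows; each row is the pose to reach, as a shift and turn from the pose commanded when the call began, along the tool's axes at that moment; what a row does not reach only later rows make up. A row lasts 1/10 s, in which the tool goes at most 50 mm and 8.59 degrees, less where a joint would pass 70% of its speed; a pose out of reach is approached as far as the arm can. A call with a gripper value outside its range is refused whole. The fingers move at their own pace and stop on an object; "grip_force" is the grip in N (left out, the last holds). Time passes only in rows, so rows that repeat a pose let the fingers close. It gives the time, the measured TCP pose, the force, the opening and the grip force at its end, in the units of the state.
- r.get_state(): the state, without advancing time (a new reading comes with each control period).
- r.snapshot(name): name is "scene" or "top" or "wrist"; returns the picture (480x640x3 uint8, blue, green, red); there is no depth.
- r.calibration(name): a dict with "mtx" (3x3 intrinsics, pixels), "k1" (the pictures are not rectified: a ray, as slopes to the right and down, at radius r is drawn at 1 + k1 r^2 times it, then the intrinsics apply), "R" (3x3) and "t" (3): a world point X has camera coordinates R X + t. Camera axes: x right, y down, z forward; pixel columns grow to the right and rows downward; lengths in m; the calibration is good to about 2 mm. A picture is of the moment at which its call begins: read the wrist's pose just before it. calibration takes no time and is no camera call; for the wrist camera it gives the pose at the moment of the call.
- r.finish_job(): hands the job in; it is judged then, once.
The state is a dict: "clock": time; "qpos": joint angles; "qvel": joint speeds; "tau": joint torques, N m; "ee_pos": TCP position; "tcp_rot": TCP orientation; "force": force on the tool from outside, world axes, zero at the start; "wrist_torque": the same for the moment, N m; "opening": opening from 0.0 (shut) to 1.0 (fully open); "gripper_force": force on a finger pad.
Only numpy, scipy, OpenCV 4.12 (cv2) and the standard library are available. Lean on these libraries where they do the work, as an engineer would, in place of code of your own. Each camera call takes 0.05 s, during which the arm holds its last target. There are 200 camera calls.

TASK

Set the blue feed roller up for a run-out check on the granite plate: stand the low steel V-block next to the brass stop pillar and the tall red one further along, both vees in line with the pillar along the plate's long side, then lay the roller across them so that it sits level, its thick journal in the low block and its thin journal in the tall one, each block under the middle of its journal, and its thick end about 10 mm short of the pillar. Last of all, with the roller in place, stand the dial indicator on the plate behind the roller (the side away from the robot), its stylus square on to the middle of the blue barrel and about 15 mm short of it. Leave the spare set-up block where it is, and do not shift the things already set up.

Things in the scene. Friction and masses are not known exactly. Their poses are not given: they have to be found in the camera images.
- plate: Grey granite plate, fixed: 200 mm deep (its x) by 300 mm long (its y), 50 mm thick; origin in the middle of its underside, so its top is at z = 50 mm. Its x axis points away from the robot, within 0.15 rad.
- stop: Brass stop pillar, fixed on the plate near its left or right end (it varies), 125 mm from the plate's middle along the plate's y and 45 mm nearer the robot (plate x = -45 mm); round, 24 mm diameter, 58 mm tall; origin at the centre of its foot, on the plate's top. A flat steel plug marks the unused place at the other end.
- low_v: Low V-block, bright steel, loose, 0.3 to 0.5 kg: 50 mm wide (its x), 30 mm long along the vee (its y), 40 mm tall; 90 degree vee open at the top along its y, vertex 22 mm above its foot; flat sides at x = +-25 mm to grip. Origin at the centre of its underside; a half turn makes no difference. Starts on the bench.
- tall_v: Tall V-block, red with a steel vee, loose, 0.3 to 0.6 kg: 50 mm wide (its x), 30 mm long along the vee (its y), 48 mm tall; 90 degree vee open at the top along its y, vertex 30.5 mm above its foot; flat sides at x = +-25 mm to grip. Origin at the centre of its underside; a half turn makes no difference. Starts on the bench.
- roller: Feed roller, 0.4 to 0.6 kg, axis along its x, origin on the axis at mid-barrel. Blue barrel 44 mm diameter, x = -30 to 30 mm; thick steel journal 28 mm diameter, x = 30 to 85 (middle 57); thin one 16 mm, x = -30 to -85 (middle -57). Starts level in a wooden rack, axis 45 mm above the bench, finger room by the barrel down to 12 mm above the bench; in the vees its axis is 41.8 mm above the plate.
- indicator: Dial indicator, loose, 0.55 kg: dark base 58 mm (its x) by 46 mm (its y), 48 mm tall; upright steel post, 12 mm diameter, from the base's middle to 140 mm, free to grip above 85 mm; small white dial (top at 77 mm) on its -x side with a thin stylus along -x, tip at x = -65 mm, 44 mm above the foot. Origin at the centre of its underside. Starts on the bench.
- setup_block: Spare set-up block, dark steel with rows of black holes, lying flat, loose: 50 mm (its x) by 75 mm (its y) by 25 mm tall, origin at the centre of its underside. Not needed: leave it alone.

How it is judged:
On the way, in this order (a step that is already met when the one before it is completed fails the run):
1. both V-blocks stand released on the plate, in line with the stop pillar: the low one next to it, the tall one beyond (x of low_v in the frame of plate between -0.059 and -0.031 m and z of low_v in the frame of plate between 0.046 and 0.054 m and angle between each of low_v, tall_v's own z axis and vertical below 0.06 rad and angle between the y axis of each of low_v, tall_v and the y axis of plate, either way round below 0.14 rad and x of tall_v in the frame of plate between -0.059 and -0.031 m and z of tall_v in the frame of plate between 0.046 and 0.054 m and horizontal distance between low_v and stop between 0.034 and 0.066 m and horizontal distance between low_v and tall_v between 0.098 and 0.13 m and horizontal distance between tall_v and stop between 0.14 and 0.19 m and contact force between the fingers and low_v below 0.3 N and contact force between the fingers and tall_v below 0.3 N), for 0.2 s.
2. the roller lies released and level in both vees, thick journal in the low block, thick end just short of the pillar (x of low_v in the frame of plate between -0.059 and -0.031 m and z of low_v in the frame of plate between 0.046 and 0.054 m and angle between each of low_v, tall_v's own z axis and vertical below 0.06 rad and angle between the y axis of each of low_v, tall_v and the y axis of plate, either way round below 0.14 rad and x of tall_v in the frame of plate between -0.059 and -0.031 m and z of tall_v in the frame of plate between 0.046 and 0.054 m and horizontal distance between low_v and stop between 0.034 and 0.066 m and horizontal distance between low_v and tall_v between 0.098 and 0.13 m and horizontal distance between tall_v and stop between 0.14 and 0.19 m and x of low_v in the frame of roller between 0.045 and 0.069 m and x of tall_v in the frame of roller between -0.069 and -0.045 m and z of roller in the frame of plate between 0.0885 and 0.0955 m and angle between roller's own x axis and vertical between 1.5408 and 1.6008 rad and angle between the x axis of roller and the y axis of plate, either way round below 0.14 rad and x of stop in the frame of roller between 0.0985 and 0.119 m and contact force between the fingers and roller below 0.3 N), for 0.2 s.
3. the dial indicator stands released behind the roller, its stylus facing the middle of the barrel (x of indicator in the frame of plate above 0.02 m and z of indicator in the frame of plate between 0.046 and 0.054 m and angle between indicator's own z axis and vertical below 0.06 rad and x of roller in the frame of indicator between -0.116 and -0.089 m and y of roller in the frame of indicator between -0.013 and 0.013 m and angle between the x axis of indicator and the x axis of plate, either way round below 0.26 rad and contact force between the fingers and indicator below 0.3 N), for 0.2 s.
At the end, for the whole second after the job is handed in: All at rest and released: V-blocks within 14 mm of the pillar's line, 8 deg; roller level within 1.7 deg, each block within 12 mm of mid-journal, thick end 1.5 to 22 mm off the pillar; indicator behind, square within 15 deg, stylus within 13 mm of mid-barrel and 2 to 29 mm short of it (all of step 2 and all of step 3 and linear speed of each of low_v, tall_v, roller, indicator below 0.02 m/s and contact force between the fingers and low_v below 0.3 N and contact force between the fingers and tall_v below 0.3 N); the robot touches nothing.
It fails at once if the spare set-up block is shifted by more than 15 mm (distance of setup_block from where it was at the start of the episode above 0.015 m).
It also fails if it takes over 118 s, if anything falls off the work surface, if the arm or the gripper's body presses on something with over 40 N, if the wrist force passes 120 N, or if a joint passes its speed limit or range.

## Working session

There is one attempt and no reset: what is moved stays moved. The work goes in short steps, Python scripts to look and compute and a tool call to move; the robot and the scene stay as the last step left them, time stands still between calls to the robot, and variables do not carry over. Pictures are saved under pics/ and viewed, at most 17 in all, crops included, and the job is handed in when it is done.

Besides the shell and the picture viewer there is one more tool, called after "Emit:" as name([rows], argument=value, ...), one row to a line, values as JSON. carry_out: Moves the arm, as the interface text tells. Its arguments: {"type":"object","properties":{"commands":{"type":"array"},"grip_force":{"type":"number"}},"required":["commands"]}

```bash
mkdir -p pics; cat > h.py <<'E'
import numpy as np, cv2
from workcell import r
def ray(c,uv):
    p=np.atleast_2d(np.array(uv,float)); K=c["mtx"]; K=np.array(K)
    d=np.c_[(p[:,0]-K[0,2])/K[0,0],(p[:,1]-K[1,2])/K[1,1]]
    s=d.copy()
    for _ in range(20): s=d/(1+c["k1"]*(s**2).sum(1,keepdims=True))
    R=np.array(c["R"]); t=np.array(c["t"])
    return -R.T@t, np.c_[s,np.ones(len(s))]@R
def onz(c,uv,z):
    o,d=ray(c,uv); return o+d*((z-o[2])/d[:,2:3])
def proj(c,X):
    X=np.atleast_2d(X)@np.array(c["R"]).T+np.array(c["t"]); s=X[:,:2]/X[:,2:]
    s=s*(1+c["k1"]*(s**2).sum(1,keepdims=True)); K=np.array(c["mtx"])
    return np.c_[s[:,0]*K[0,0]+K[0,2],s[:,1]*K[1,1]+K[1,2]]
E
python3 - <<'E'
from h import *
print({k:np.round(v,3) for k,v in r.get_state().items()})
for n in("scene","top"):
    cv2.imwrite(f"pics/{n}0.png",r.snapshot(n)); c=r.calibration(n); print(n,-np.array(c["R"]).T@c["t"],c["R"],c["mtx"],c["k1"])
E
```

```text
{'clock': np.float64(0.0), 'qpos': array([-1.281,  0.427,  0.074,  1.607, -0.034,  1.111, -0.067]), 'qvel': array([ 0.001, -0.002,  0.   , -0.001, -0.   , -0.001,  0.   ]), 'tau': array([ 0.0000e+00, -9.3580e+01,  3.6670e+00, -4.5421e+01, -4.9000e-02,
        2.0000e-02,  0.0000e+00]), 'ee_pos': array([0.287, 0.61 , 0.205]), 'tcp_rot': array([ 0.218,  0.976, -0.001, -0.   ]), 'force': array([ 0.171, -0.397, -0.004]), 'wrist_torque': array([-0.033,  0.017,  0.006]), 'gripper_force': np.float64(0.0), 'opening': np.float64(0.997)}
scene [ 0.90428443 -0.49790697  0.63203667] [[ 0.78573473  0.6185372  -0.00571461]
 [ 0.41059878 -0.52845333 -0.74306508]
 [-0.4626333   0.58150564 -0.66919476]] [[456.1696601    0.         315.5780322 ]
 [  0.         456.1696601  245.23067312]
 [  0.           0.           1.        ]] 0.006141435285065125
top [ 0.44490845 -0.0131272   0.85755575] [[-0.01423653 -0.99963783 -0.02283695]
 [-0.99529944  0.01635542 -0.09545431]
 [ 0.09579325  0.02137066 -0.99517182]] [[435.6700012    0.         317.25637297]
 [  0.         435.6700012  240.41795619]
 [  0.           0.           1.        ]] -0.10962446275278585
```

View pics/scene0.png

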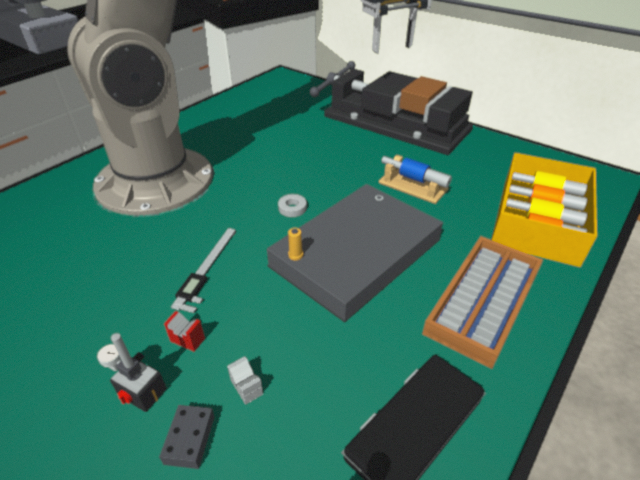

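View pics/top0.png

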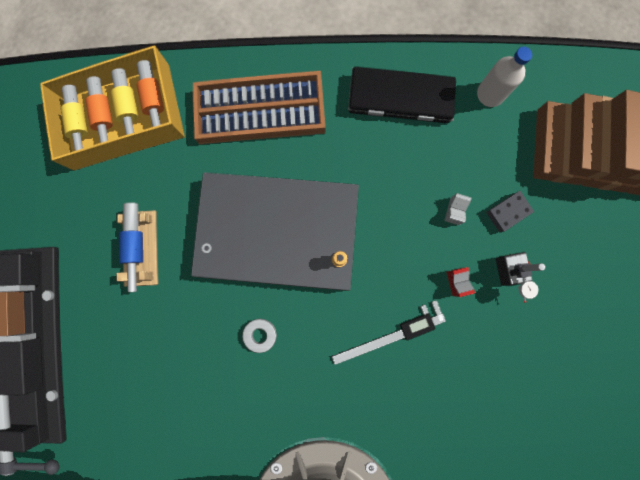

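The scene view shows all the objects. In the top view the pillar is at (340,259), which is the plate's -y end, and the roller is at (131,245) with its thick journal up (+x). The low V is at (458,209), the tall V at (461,282), and the indicator at (516,268) with its dial at (530,290).

```bash
python3 - <<'E'
from h import *
im=cv2.imread("pics/top0.png"); c=r.calibration("top"); s=cv2.imread("pics/scene0.png")
hsv=cv2.cvtColor(im,cv2.COLOR_BGR2HSV)
def rep(n,m,box,zs):
    M=np.zeros(m.shape,np.uint8); x0,y0,x1,y1=box; M[y0:y1,x0:x1]=m[y0:y1,x0:x1]
    k=max(cv2.findContours(M,cv2.RETR_EXTERNAL,cv2.CHAIN_APPROX_NONE)[0],key=cv2.contourArea)
    R=cv2.minAreaRect(k); b=cv2.boxPoints(R); print(n,np.round(R[0]),np.round(R[1]),round(R[2],1))
    for z in zs: print('  z',z,np.round(onz(c,b,z)[:,:2],3).tolist(),np.round(onz(c,[R[0]],z),3))
g=((hsv[...,0]>60)&(hsv[...,0]<95)&(hsv[...,1]>90)).astype(np.uint8)*255
ng=255-g
ng[246:272,300:345]=255
rep("plate",ng,(185,165,370,300),[.05])
rep("barrel",((hsv[...,0]>100)&(hsv[...,0]<130)&(hsv[...,1]>120)),(100,200,165,300),[.045,.06])
rep("brass",((hsv[...,0]>10)&(hsv[...,0]<35)&(hsv[...,1]>120)),(300,240,365,275),[.108])
print("plug",onz(c,[[206.5,248.5]],.05))
rep("low",ng,(440,190,475,226),[.04,.02])
rep("tall",ng,(445,262,477,299),[.048,.024])
rep("setup",ng,(486,190,536,232),[.025])
a=cv2.resize(im[180:310,430:560],None,fx=4.5,fy=4.5,interpolation=cv2.INTER_CUBIC)
cv2.imwrite("pics/a.png",a)
E
```

```text
plate [275. 231.] [160. 107.] 4.8
  z 0.05 [[0.457, 0.244], [0.661, 0.23], [0.628, -0.076], [0.429, -0.055]] [[0.542 0.084 0.05 ]]
barrel [130. 247.] [32. 23.] 90.0
  z 0.045 [[0.548, 0.39], [0.547, 0.343], [0.485, 0.341], [0.486, 0.388]] [[0.516 0.365 0.045]]
  z 0.06 [[0.546, 0.382], [0.545, 0.336], [0.484, 0.335], [0.485, 0.38]] [[0.515 0.358 0.06 ]]
brass [339. 259.] [14. 14.] 90.0
  z 0.108 [[0.497, -0.022], [0.496, -0.046], [0.472, -0.046], [0.472, -0.022]] [[ 0.484 -0.034  0.108]]
plug [[0.51077762 0.21310635 0.05      ]]
low [458. 209.] [21. 31.] 15.5
  z 0.04 [[0.557, -0.236], [0.614, -0.255], [0.603, -0.293], [0.546, -0.274]] [[ 0.58  -0.264  0.04 ]]
  z 0.02 [[0.56, -0.241], [0.618, -0.26], [0.607, -0.3], [0.548, -0.28]] [[ 0.583 -0.27   0.02 ]]
tall [461. 282.] [29. 24.] 75.1
  z 0.048 [[0.461, -0.233], [0.472, -0.277], [0.419, -0.29], [0.409, -0.245]] [[ 0.44  -0.261  0.048]]
  z 0.024 [[0.462, -0.24], [0.473, -0.285], [0.418, -0.298], [0.408, -0.252]] [[ 0.44  -0.269  0.024]]
setup [510. 212.] [27. 41.] 57.1
  z 0.025 [[0.576, -0.324], [0.62, -0.396], [0.575, -0.423], [0.532, -0.351]] [[ 0.576 -0.373  0.025]]
```

View pics/a.png

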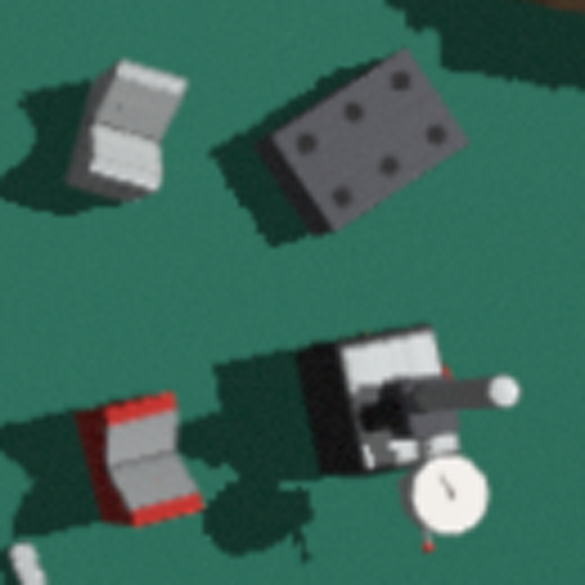

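The crop shows the low V's top corners at (120,62), (187,82) and (160,190), and the tall V's at (105,408), (173,393), (203,503) and (133,525). The indicator post's top is at (504,391), and its red stylus tip at (428,547).

```bash
cat >> h.py <<'E'
def pose():
    s=r.get_state(); q=s["tcp_rot"]; x,y,z,w=q
    Y=np.array([2*(x*y-w*z),1-2*(x*x+z*z)]); return np.array(s["ee_pos"]),np.arctan2(Y[1],Y[0]),s
def go(x,y,z,phi):
    """row from the present pose to TCP x,y,z with tool y at phi deg (mod 180), tool straight down"""
    from scipy.spatial.transform import Rotation as Ro
    p,f,s=pose(); R0=Ro.from_quat(s["tcp_rot"]); d=(np.radians(phi)-f+np.pi/2)%np.pi-np.pi/2; F=f+d
    T=np.c_[[-np.sin(F),np.cos(F),0],[np.cos(F),np.sin(F),0],[0,0,-1]]
    rv=(R0.inv()*Ro.from_matrix(T)).as_rotvec()
    print("row",np.round(R0.inv().apply(np.array([x,y,z])-p),4),np.round(rv,3),"final phi",round(np.degrees(F),1),"q1,q7",np.round(s["qpos"][[0,6]],2),"pos",np.round(p,4))
E
python3 - <<'E'
from h import *
c=r.calibration("top")
f=lambda L:[[430+u/4.5,180+v/4.5] for u,v in L]
for n,L,z in(("low",[(120,62),(187,82),(160,190)],.04),("tall",[(105,408),(173,393),(203,503),(133,525)],.048),("base",[(338,347),(432,330),(368,470)],.048),("posttop",[(504,391)],.14),("tip",[(428,547)],.044)):
    P=onz(c,f(L),z)[:,:2]; print(n,np.round(P,3).tolist())
st=np.array([.484,-.034]);pl=np.array([.511,.213]);print(np.degrees(np.arctan2(*(pl-st)[::-1])))
w=r.calibration("wrist");p,ph,_=pose();print("wrist cam rel",-np.array(w["R"]).T@w["t"]-p,np.array(w["R"])[2],w["mtx"][0])
go(.5,.02,.3,0); go(.53,-.26,.28,-31)
E
```

```text
low [[0.609, -0.264], [0.6, -0.293], [0.554, -0.278]]
tall [[0.462, -0.248], [0.468, -0.277], [0.422, -0.288], [0.414, -0.258]]
base [[0.485, -0.349], [0.492, -0.39], [0.434, -0.359]]
posttop [[0.463, -0.374]]
tip [[0.401, -0.386]]
83.76166731036068
wrist cam rel [-0.07091466  0.03435606  0.17979227] [ 0.24117367 -0.1151341  -0.96362825] [368.51402685   0.         321.52122992]
row [-0.4439 -0.4437 -0.0946] [-1.000e-03  1.000e-03  1.131e+00] final phi 0.0 q1,q7 [-1.28 -0.07] pos [0.2873 0.6104 0.2049]
row [-0.5902 -0.6843 -0.0743] [-1.00e-03 -1.00e-03 -1.47e+00] final phi 149.0 q1,q7 [-1.28 -0.07] pos [0.2873 0.6104 0.2049]
```

Emit:
carry_out([
  [-0.444,-0.444,-0.095,0,0,1.13,1],
  [-0.444,-0.444,-0.095,0,0,1.13,1],
  [-0.444,-0.444,-0.095,0,0,1.13,1],
  [-0.444,-0.444,-0.095,0,0,1.13,1],
  [-0.444,-0.444,-0.095,0,0,1.13,1],
  [-0.444,-0.444,-0.095,0,0,1.13,1],
  [-0.444,-0.444,-0.095,0,0,1.13,1],
  [-0.444,-0.444,-0.095,0,0,1.13,1],
  [-0.444,-0.444,-0.095,0,0,1.13,1],
  [-0.444,-0.444,-0.095,0,0,1.13,1],
  [-0.444,-0.444,-0.095,0,0,1.13,1],
  [-0.444,-0.444,-0.095,0,0,1.13,1],
  [-0.444,-0.444,-0.095,0,0,1.13,1],
  [-0.444,-0.444,-0.095,0,0,1.13,1],
])

```text
clock: 1.5
ee_pos: [0.5011, 0.0152, 0.3012]
tcp_rot: [0.709, 0.705, 0.0, 0.001]
force: [-1.0, -0.4, 0.1]
opening: 0.998
gripper_force: 0.0
```

```bash
python3 - <<'E'
from h import *
cv2.imwrite("pics/w1.png",r.snapshot("wrist"))
go(.5815,-.271,.17,-17.5);print(np.round(r.get_state()["qpos"],2))
E
```

```text
row [-0.2886  0.0819  0.1307] [0.    0.    0.302] final phi -17.5 q1,q7 [-0.78 -0.13] pos [0.5004 0.0178 0.3006]
[-0.78  0.04  0.65  1.89 -0.03  1.21 -0.13]
```

View pics/w1.png

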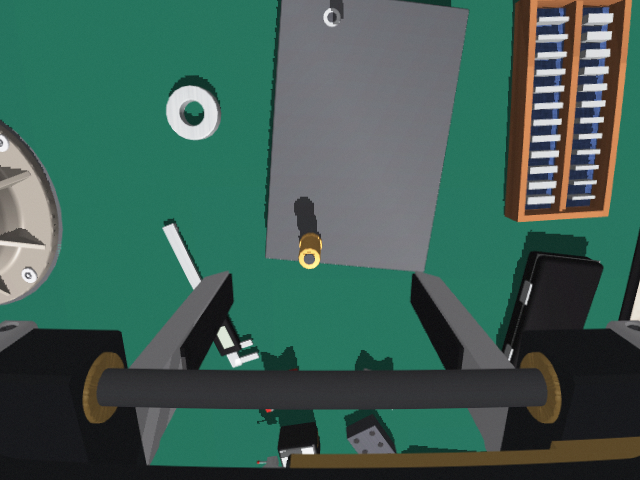

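The wrist view shows the pillar top at (309,258), the plug at (331,17), and the plate's near corners at (266,258) and (425,271).

```bash
python3 - <<'E'
from h import *
c=r.calibration("wrist")
st=onz(c,[[309.5,259]],.108)[0];pl=onz(c,[[331.5,17]],.05)[0];e=onz(c,[[266,258],[425,271],[280,0],[468,10]],.05)
print(np.round([st,pl],4),np.round(e,4).tolist(),np.linalg.norm((st-pl)[:2]))
for a,b in((st,pl),(e[0],e[2]),(e[1],e[3])): print(np.degrees(np.arctan2(*(b-a)[1::-1])))
E
```

```text
[[ 0.4868 -0.0322  0.108 ]
 [ 0.5108  0.2175  0.05  ]] [[0.431, -0.0509, 0.05], [0.6289, -0.0686, 0.05], [0.4567, 0.2342, 0.05], [0.6558, 0.2258, 0.05]] 0.2508292542801135
84.51139125839498
84.85184718950042
84.79199977426806
```

Emit:
carry_out([
  [-0.289,0.082,0.13,0,0,0.302,1],
  [-0.289,0.082,0.13,0,0,0.302,1],
  [-0.289,0.082,0.13,0,0,0.302,1],
  [-0.289,0.082,0.13,0,0,0.302,1],
  [-0.289,0.082,0.13,0,0,0.302,1],
  [-0.289,0.082,0.13,0,0,0.302,1],
  [-0.289,0.082,0.13,0,0,0.302,1],
  [-0.289,0.082,0.13,0,0,0.302,1],
  [-0.289,0.082,0.13,0,0,0.302,1],
  [-0.289,0.082,0.13,0,0,0.302,1],
  [-0.289,0.082,0.13,0,0,0.302,1],
  [-0.289,0.082,0.13,0,0,0.302,1],
])

```text
clock: 2.75
ee_pos: [0.5828, -0.2677, 0.171]
tcp_rot: [0.805, 0.594, 0.0, 0.0]
force: [-1.4, -0.4, 0.6]
opening: 1.004
gripper_force: 0.0
```

```bash
python3 - <<'E'
from h import *
go(.5815,-.271,.17,-17.5)
im=r.snapshot("wrist"); c=r.calibration("wrist")
P=np.array([[x,y,.04] for x,y in [(.5815,-.271)]]);print(proj(c,P))
cv2.imwrite("pics/w2.png",im)
E
```

```text
row [-0.0035 -0.0003  0.001 ] [ 0.001 -0.001  0.006] final phi -17.5 q1,q7 [-0.21  0.37] pos [ 0.5828 -0.2677  0.171 ]
[[322.15785289 231.16780679]]
```

View pics/w2.png

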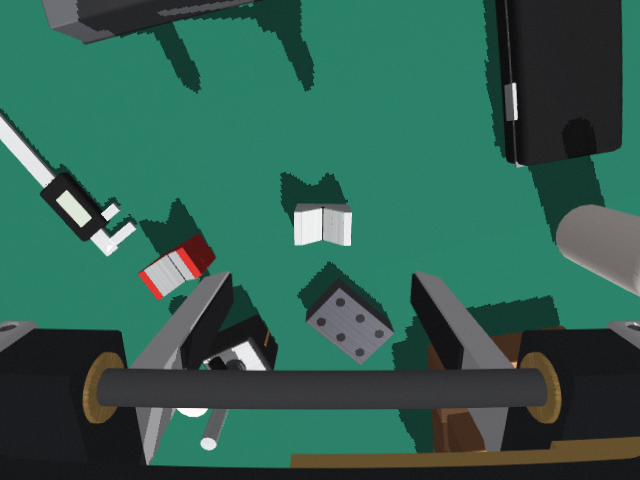

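The low V's top face spans about x 295–351 and y 211–244, square to the tool.

```bash
python3 - <<'E'
from h import *
c=r.calibration("wrist"); P=onz(c,[[323,227.5],[295,244],[351,244],[296,211],[351,211]],.04); print(np.round(P,4).tolist())
x,y=P[0,:2]; go(x,y,.05,-17.3); go(x,y,.005,-17.3)
print(np.round(onz(c,[[139,273],[184,250],[203,277],[158,299]],.048),4).tolist())
E
```

```text
[[0.5832, -0.2681, 0.04], [0.5552, -0.2751, 0.04], [0.6023, -0.2897, 0.04], [0.5653, -0.2472, 0.04], [0.6105, -0.2612, 0.04]]
row [-0.      0.0004  0.121 ] [ 0.001 -0.001  0.002] final phi -17.3 q1,q7 [-0.21  0.37] pos [ 0.5827 -0.268   0.171 ]
row [-0.      0.0004  0.166 ] [ 0.001 -0.001  0.002] final phi -17.3 q1,q7 [-0.21  0.37] pos [ 0.5827 -0.268   0.171 ]
[[0.4151, -0.2577, 0.048], [0.4625, -0.2498, 0.048], [0.469, -0.278, 0.048], [0.4212, -0.2858, 0.048]]
```

Emit:
carry_out([
  [0,0,0.05,0,0,0,1],
  [0,0,0.1,0,0,0,1],
  [0,0,0.14,0,0,0,1],
  [0,0,0.16,0,0,0,1],
  [0,0,0.166,0,0,0,1],
  [0,0,0.166,0,0,0,1],
  [0,0,0.166,0,0,0,0.3],
  [0,0,0.166,0,0,0,0.3],
  [0,0,0.166,0,0,0,0.3],
  [0,0,0.166,0,0,0,0.3],
  [0,0,0.166,0,0,0,0.3],
  [0,0,0.166,0,0,0,0.3],
  [0,0,0.166,0,0,0,0.3],
  [0,0,0.15,0,0,0,0.3],
  [0,0,0.12,0,0,0,0.3],
  [0,0,0.07,0,0,0,0.3],
  [0,0,0.02,0,0,0,0.3],
  [0,0,-0.03,0,0,0,0.3],
  [0,0,-0.03,0,0,0,0.3],
], grip_force=35)

```text
clock: 4.7
ee_pos: [0.5844, -0.271, 0.2078]
tcp_rot: [0.805, 0.593, 0.003, 0.004]
force: [0.3, -0.4, -3.8]
opening: 0.529
gripper_force: 35.0
```

```bash
python3 - <<'E'
from h import *
go(.4906,.017,.2,-5.3); go(.4906,.017,.0575,-5.3)
E
```

```text
row [ 0.2471 -0.1753  0.0063] [ 0.009  0.001 -0.21 ] final phi -5.3 q1,q7 [-0.23  0.35] pos [ 0.5844 -0.271   0.2078]
row [ 0.247  -0.1766  0.1488] [ 0.009  0.001 -0.21 ] final phi -5.3 q1,q7 [-0.23  0.35] pos [ 0.5844 -0.271   0.2078]
```

Emit:
carry_out([
  [0.247,-0.176,0.006,0.009,0,-0.21,0.3],
  [0.247,-0.176,0.006,0.009,0,-0.21,0.3],
  [0.247,-0.176,0.006,0.009,0,-0.21,0.3],
  [0.247,-0.176,0.006,0.009,0,-0.21,0.3],
  [0.247,-0.176,0.006,0.009,0,-0.21,0.3],
  [0.247,-0.176,0.006,0.009,0,-0.21,0.3],
  [0.247,-0.176,0.006,0.009,0,-0.21,0.3],
  [0.247,-0.176,0.006,0.009,0,-0.21,0.3],
  [0.247,-0.176,0.006,0.009,0,-0.21,0.3],
  [0.247,-0.176,0.006,0.009,0,-0.21,0.3],
  [0.247,-0.176,0.07,0.009,0,-0.21,0.3],
  [0.247,-0.176,0.11,0.009,0,-0.21,0.3],
  [0.247,-0.176,0.11,0.009,0,-0.21,0.3],
])

```text
clock: 6.0
ee_pos: [0.4844, 0.0171, 0.0861]
tcp_rot: [0.739, 0.673, -0.007, -0.005]
force: [-0.3, 0.5, -3.0]
opening: 0.53
gripper_force: 35.0
```

```bash
python3 - <<'E'
from h import *
cv2.imwrite("pics/w3.png",r.snapshot("wrist"))
go(.4906,.017,.0575,-5.3)
c=r.calibration("wrist");print(np.round(r.get_state()["qpos"],2),np.round(proj(c,[[.4865,-.0325,.108],[.4906,.017,.12]])))
E
```

```text
row [0.0004 0.0054 0.0307] [-0.014  0.003 -0.001] final phi -5.3 q1,q7 [-0.7   0.03] pos [0.4857 0.0172 0.0883]
[-0.7   0.33  0.64  2.15 -0.28  0.76  0.03] [[333. 392.]
 [333. 317.]]
```

View pics/w3.png

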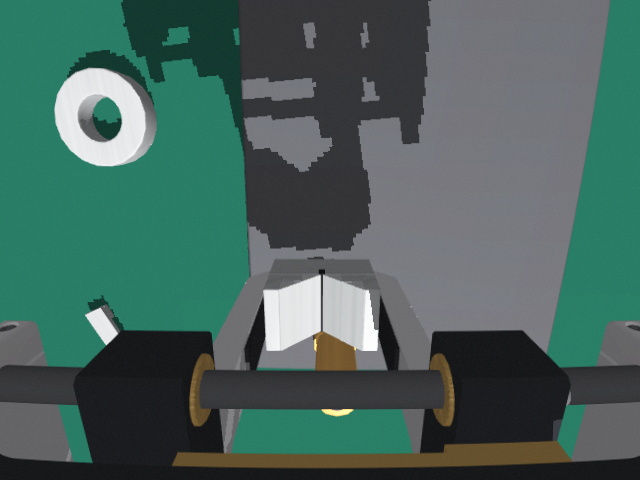

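The low block is held straight, its vee line at x≈321, and the pillar is behind it at x≈337.

Emit:
carry_out([
  [0,0.005,0.01,-0.014,0.003,0,0.3],
  [0,0.005,0.02,-0.014,0.003,0,0.3],
  [0,0.005,0.026,-0.014,0.003,0,0.3],
  [0,0.005,0.026,-0.014,0.003,0,0.3],
  [0,0.005,0.026,-0.014,0.003,0,0.3],
])

```text
clock: 6.55
ee_pos: [0.4925, 0.0186, 0.065]
tcp_rot: [0.739, 0.674, 0.003, 0.001]
force: [-0.6, -0.2, -2.8]
opening: 0.53
gripper_force: 35.0
```

```bash
python3 - <<'E'
from h import *
go(.4906,.017,.0555,-5.3);print(r.get_state()["force"])
E
```

```text
row [-0.0019 -0.0018  0.0095] [ 0.005 -0.004  0.001] final phi -5.3 q1,q7 [-0.67  0.07] pos [0.4925 0.0186 0.065 ]
[-0.62441208 -0.21664379 -2.76911735]
```

Emit:
carry_out([
  [-0.002,-0.002,0.005,0.005,-0.004,0,0.3],
  [-0.002,-0.002,0.009,0.005,-0.004,0,0.3],
  [-0.002,-0.002,0.01,0.005,-0.004,0,0.3],
  [-0.002,-0.002,0.01,0.005,-0.004,0,0.3],
  [-0.002,-0.002,0.01,0.005,-0.004,0,0.3],
])

```text
clock: 7.05
ee_pos: [0.49, 0.017, 0.0546]
tcp_rot: [0.739, 0.674, -0.0, -0.0]
force: [-4.2, 0.1, 9.3]
opening: 0.526
gripper_force: 35.0
```

```bash
python3 - <<'E'
from h import *
go(.4906,.017,.0555,-5.3);print(r.get_state()["force"])
E
```

```text
row [ 0.0001  0.0006 -0.0009] [-0.    -0.     0.001] final phi -5.3 q1,q7 [-0.66  0.08] pos [0.49   0.017  0.0546]
[-4.17205283  0.11022979  9.34788298]
```

In contact. Release, lift, look from above.

Emit:
carry_out([
  [0,0,-0.001,0,0,0,0.75],
  [0,0,-0.001,0,0,0,0.75],
  [0,0,-0.001,0,0,0,0.75],
  [0,0,-0.001,0,0,0,0.75],
  [0,0,-0.03,0,0,0,0.8],
  [0,0,-0.07,0,0,0,1],
  [0,0,-0.12,0,0,0,1],
  [0,0,-0.17,0,0,0,1],
  [0,0,-0.17,0,0,0,1],
  [0,0,-0.17,0,0,0,1],
  [0,0,-0.17,0,0,0,1],
])

```text
clock: 8.15
ee_pos: [0.4895, 0.017, 0.2235]
tcp_rot: [0.738, 0.674, -0.001, -0.0]
force: [-0.0, 0.8, -0.8]
opening: 0.995
gripper_force: 0.0
```

```bash
python3 - <<'E'
from h import *
im=r.snapshot("wrist"); c=r.calibration("wrist"); g=cv2.cvtColor(im,cv2.COLOR_BGR2GRAY)
cv2.imwrite("pics/w4.png",im[120:420,120:520]); print(np.round(proj(c,[[.4865,-.0325,.108],[.4906,.017,.09]])))
go(.4415,-.268,.17,12); go(.47,-.1,.24,0)
E
```

```text
[[324. 287.]
 [324. 227.]]
row [-0.288  -0.0217  0.0536] [-0.002  0.001 -0.3  ] final phi 12.0 q1,q7 [-0.84 -0.16] pos [0.4894 0.0169 0.2233]
row [-0.1182 -0.0087 -0.0166] [-0.002  0.001 -0.091] final phi 0.0 q1,q7 [-0.84 -0.16] pos [0.4894 0.0169 0.2233]
```

View pics/w4.png

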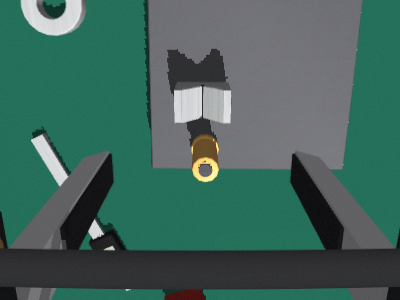

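The placed low block reads (322.5,227.5), predicted (324,227). The pillar top is at (325,289), so they are in line.

Emit:
carry_out([
  [-0.118,-0.009,-0.02,0,0,-0.09,1],
  [-0.118,-0.009,-0.02,0,0,-0.09,1],
  [-0.168,-0.013,0,0,0,-0.18,1],
  [-0.218,-0.018,0,0,0,-0.25,1],
  [-0.288,-0.022,0.05,0,0,-0.3,1],
  [-0.288,-0.022,0.05,0,0,-0.3,1],
  [-0.288,-0.022,0.05,0,0,-0.3,1],
  [-0.288,-0.022,0.05,0,0,-0.3,1],
  [-0.288,-0.022,0.05,0,0,-0.3,1],
  [-0.288,-0.022,0.05,0,0,-0.3,1],
  [-0.288,-0.022,0.05,0,0,-0.3,1],
])

```text
clock: 9.3
ee_pos: [0.4428, -0.2666, 0.1749]
tcp_rot: [0.629, 0.778, 0.0, 0.0]
force: [0.2, 0.2, 0.7]
opening: 1.001
gripper_force: 0.0
```

```bash
python3 - <<'E'
from h import *
im=r.snapshot("wrist"); c=r.calibration("wrist")
cv2.imwrite("pics/w5.png",im); print(np.round(proj(c,[[.442,-.268,.048]])))
print(np.round(onz(r.calibration("top"),[[432,305],[438,323],[444,318]],.01),3).tolist())
go(.442,-.268,.06,12)
E
```

```text
[[321. 230.]]
[[0.397, -0.215, 0.01], [0.362, -0.226, 0.01], [0.372, -0.238, 0.01]]
row [-0.001  -0.0011  0.1149] [ 0.001 -0.     0.002] final phi 12.0 q1,q7 [-0.33  0.91] pos [ 0.4427 -0.2668  0.1749]
```

View pics/w5.png

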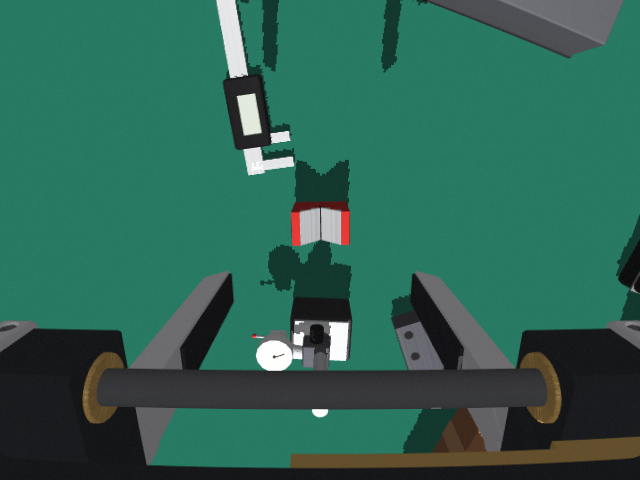

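The tall block's top face spans x 292–350 and y 211–245, aligned with the tool. The caliper jaw at (293,160) is clear of the fingers.

Emit:
carry_out([
  [0.001,-0.001,0.05,0,0,0,1],
  [0.001,-0.001,0.1,0,0,0,0.9],
  [0.001,-0.001,0.14,0,0,0,0.9],
  [0.001,-0.001,0.16,0,0,0,0.9],
  [0.001,-0.001,0.168,0,0,0,0.9],
  [0.001,-0.001,0.168,0,0,0,0.9],
  [0.001,-0.001,0.168,0,0,0,0.3],
  [0.001,-0.001,0.168,0,0,0,0.3],
  [0.001,-0.001,0.168,0,0,0,0.3],
  [0.001,-0.001,0.168,0,0,0,0.3],
  [0.001,-0.001,0.168,0,0,0,0.3],
  [0.001,-0.001,0.168,0,0,0,0.3],
  [0.001,-0.001,0.168,0,0,0,0.3],
  [0.001,-0.001,0.15,0,0,0,0.3],
  [0.001,-0.001,0.11,0,0,0,0.3],
  [0.001,-0.001,0.06,0,0,0,0.3],
  [0.001,-0.001,0.01,0,0,0,0.3],
  [0.001,-0.001,-0.04,0,0,0,0.3],
  [0.001,-0.001,-0.04,0,0,0,0.3],
])

```text
clock: 11.25
ee_pos: [0.4428, -0.2686, 0.2195]
tcp_rot: [0.63, 0.777, 0.002, 0.003]
force: [0.3, -0.4, -5.6]
opening: 0.533
gripper_force: 34.9
```

```bash
python3 - <<'E'
from h import *
go(.5012,.1305,.215,-5.3)
E
```

```text
row [0.3784 0.1397 0.0045] [0.007 0.001 0.301] final phi -5.3 q1,q7 [-0.4   0.86] pos [ 0.4428 -0.2686  0.2195]
```

Emit:
carry_out([
  [0.378,0.14,0.004,0.007,0,0.3,0.3],
  [0.378,0.14,0.004,0.007,0,0.3,0.3],
  [0.378,0.14,0.004,0.007,0,0.3,0.3],
  [0.378,0.14,0.004,0.007,0,0.3,0.3],
  [0.378,0.14,0.004,0.007,0,0.3,0.3],
  [0.378,0.14,0.004,0.007,0,0.3,0.3],
  [0.378,0.14,0.004,0.007,0,0.3,0.3],
  [0.378,0.14,0.004,0.007,0,0.3,0.3],
  [0.378,0.14,0.004,0.007,0,0.3,0.3],
  [0.378,0.14,0.004,0.007,0,0.3,0.3],
  [0.378,0.14,0.05,0.007,0,0.3,0.3],
  [0.378,0.14,0.09,0.007,0,0.3,0.3],
  [0.378,0.14,0.12,0.007,0,0.3,0.3],
  [0.378,0.14,0.13,0.007,0,0.3,0.3],
  [0.378,0.14,0.13,0.007,0,0.3,0.3],
  [0.378,0.14,0.13,0.007,0,0.3,0.3],
])

```text
clock: 12.85
ee_pos: [0.5, 0.1314, 0.0854]
tcp_rot: [0.739, 0.674, -0.002, -0.002]
force: [0.7, -0.1, -4.2]
opening: 0.531
gripper_force: 34.9
```

```bash
python3 - <<'E'
from h import *
go(.5012,.1305,.057,-5.3);print(r.get_state()["force"])
E
```

```text
row [-0.0008  0.0014  0.0284] [-0.006  0.001  0.001] final phi -5.3 q1,q7 [-0.96 -0.1 ] pos [0.5    0.1314 0.0854]
[ 0.74066998 -0.06316954 -4.16145657]
```

Emit:
carry_out([
  [-0.001,0.001,0.008,-0.004,0,0,0.3],
  [-0.001,0.001,0.016,-0.004,0,0,0.3],
  [-0.001,0.001,0.022,-0.004,0,0,0.3],
  [-0.001,0.001,0.026,-0.004,0,0,0.3],
  [-0.001,0.001,0.028,-0.004,0,0,0.3],
  [-0.001,0.001,0.029,-0.004,0,0,0.3],
  [-0.001,0.001,0.029,-0.004,0,0,0.3],
])

```text
clock: 13.55
ee_pos: [0.4999, 0.1308, 0.0565]
tcp_rot: [0.739, 0.674, -0.001, -0.002]
force: [-13.6, -1.7, 34.8]
opening: 0.531
gripper_force: 35.0
```

```bash
python3 - <<'E'
from h import *
go(.5012,.1305,.057,-5.3);print(r.get_state()["force"])
E
```

```text
row [-0.0002  0.0014 -0.0005] [-0.004 -0.     0.001] final phi -5.3 q1,q7 [-0.92 -0.06] pos [0.4999 0.1308 0.0565]
[-13.60199349  -1.71901481  34.84889149]
```

Emit:
carry_out([
  [0,0,-0.001,0,0,0,0.3],
  [0,0,-0.002,0,0,0,0.3],
  [0,0,-0.002,0,0,0,0.75],
  [0,0,-0.002,0,0,0,0.75],
  [0,0,-0.002,0,0,0,0.75],
  [0,0,-0.002,0,0,0,0.75],
  [0,0,-0.03,0,0,0,0.8],
  [0,0,-0.07,0,0,0,1],
  [0,0,-0.12,0,0,0,1],
  [0,0,-0.16,0,0,0,1],
  [0,0,-0.16,0,0,0,1],
  [0,0,-0.16,0,0,0,1],
  [0,0,-0.16,0,0,0,1],
])

```text
clock: 14.85
ee_pos: [0.5, 0.1307, 0.2145]
tcp_rot: [0.738, 0.674, -0.002, -0.001]
force: [-0.4, -0.2, -0.2]
opening: 0.999
gripper_force: 0.0
```

```bash
python3 - <<'E'
from h import *
im=r.snapshot("wrist"); c=r.calibration("wrist"); t=r.snapshot("top"); ct=r.calibration("top")
print(np.round(proj(c,[[.486,-.034,.108],[.4906,.017,.09],[.5012,.1305,.098]])),np.round(proj(ct,[[.486,-.034,.108],[.4906,.017,.09],[.5012,.1305,.098]]),1))
b=cv2.resize(t[160:310,90:370],None,fx=2.5,fy=2.5,interpolation=cv2.INTER_CUBIC); b=np.pad(b,((0,0),(0,100),(0,0)))[:, :700]
a=im[120:345,:400]; a=cv2.resize(a,None,fx=1,fy=1); o=np.zeros((600,700,3),np.uint8); o[:375]=b; o[375:,:400]=a; cv2.imwrite("pics/m6.png",o)
go(.515,.362,.17,90); go(.53,.25,.25,40)
E
```

```text
[[324. 405.]
 [324. 347.]
 [325. 232.]] [[339.  258. ]
 [309.8 256.4]
 [245.1 251.1]]
row [ 0.2321 -0.006   0.0438] [-0.002  0.005  1.48 ] final phi -90.0 q1,q7 [-1.11 -0.28] pos [0.5    0.1304 0.2144]
row [ 0.1217  0.0188 -0.036 ] [-0.005  0.001 -0.789] final phi 40.0 q1,q7 [-1.11 -0.28] pos [0.5    0.1304 0.2144]
```

View pics/m6.png

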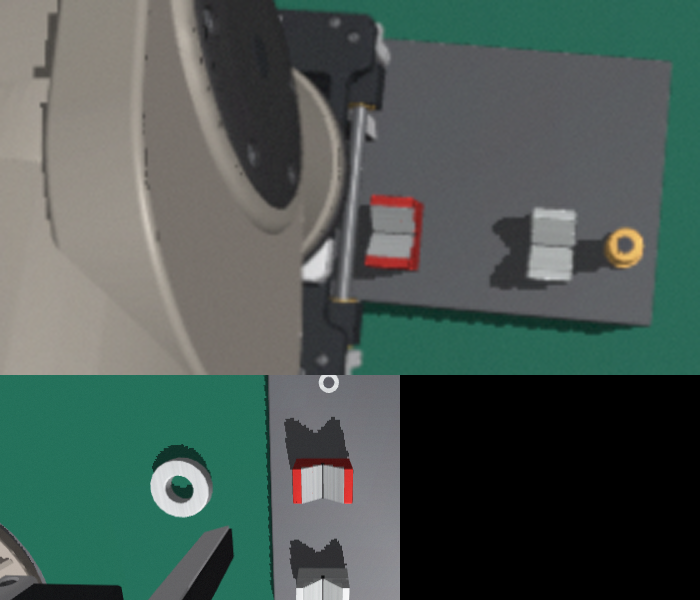

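In the top view the tall V is at about (247,253), the low V at (311,258) and the pillar at (340,259). The spacings and line match the plan within about 1 px. Next, go to the roller.

Emit:
carry_out([
  [0.122,0.0,-0.036,0,0,-0.8,1],
  [0.232,-0.006,-0.036,0,0,-1.66,1],
  [0.232,-0.006,0,0,0,-1.66,1],
  [0.232,-0.006,0,0,0,-1.66,1],
  [0.232,-0.006,0,0,0,-1.66,1],
  [0.232,-0.006,0,0,0,-1.66,1],
  [0.232,-0.006,0,0,0,-1.66,1],
  [0.232,-0.006,0,0,0,-1.66,1],
  [0.232,-0.006,0,0,0,-1.66,1],
  [0.232,-0.006,0,0,0,-1.66,1],
  [0.232,-0.006,0,0,0,-1.66,1],
  [0.232,-0.006,0,0,0,-1.66,1],
  [0.232,-0.006,0,0,0,-1.66,1],
  [0.232,-0.006,0,0,0,-1.66,1],
  [0.232,-0.006,0,0,0,-1.66,1],
])

```text
clock: 16.45
ee_pos: [0.5156, 0.3623, 0.2149]
tcp_rot: [0.002, 1.0, -0.001, -0.002]
force: [-0.9, 0.1, 0.4]
opening: 1.0
gripper_force: 0.0
```

```bash
python3 - <<'E'
from h import *
im=r.snapshot("wrist"); c=r.calibration("wrist")
cv2.imwrite("pics/w7.png",im[100:460,100:560]); go(.515,.362,.17,90)
hsv=cv2.cvtColor(im,cv2.COLOR_BGR2HSV); m=((hsv[...,0]>100)&(hsv[...,0]<130)&(hsv[...,1]>120)).astype(np.uint8)
m=cv2.morphologyEx(m,cv2.MORPH_OPEN,np.ones((5,5)))
k=max(cv2.findContours(m,0,1)[0],key=cv2.contourArea); R=cv2.minAreaRect(k); print(R); print(np.round(onz(c,[R[0]],.06),4),np.round(onz(c,cv2.boxPoints(R),.045),4).tolist())
E
```

```text
row [ 0.0005 -0.0003  0.045 ] [-0.001 -0.003 -0.003] final phi 90.0 q1,q7 [-1.02  0.99] pos [0.5156 0.3624 0.215 ]
((324.376708984375, 222.09605407714844), (64.50497436523438, 45.043373107910156), 87.0643310546875)
[[0.5159 0.3658 0.06  ]] [[0.4889, 0.3429, 0.045], [0.4868, 0.3857, 0.045], [0.5513, 0.3899, 0.045], [0.5536, 0.345, 0.045]]
```

View pics/w7.png

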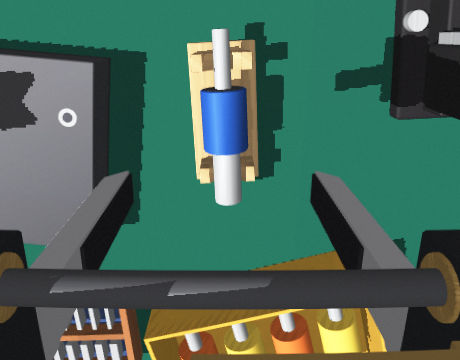

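The roller is seen with its thin journal up at about (320,130–188 full frame) and its thick one down at (327,253–303).

```bash
python3 - <<'E'
from h import *
c=r.calibration("wrist"); im=cv2.imread("pics/w7.png").astype(int)
P=[]
for row in (40,55,70,95,115,140,165,180,195):
    h=cv2.cvtColor(im[row:row+1].astype(np.uint8),cv2.COLOR_BGR2HSV)[0]
    x=[i for i in range(195,262) if (h[i,1]<40 and h[i,2]>110) or (100<h[i,0]<130 and h[i,1]>120)]
    uv=[(min(x)+max(x))/2+100,row+100]; P.append(onz(c,[uv],.045)[0,:2]); print(row,min(x),max(x),np.round(P[-1],4))
P=np.array(P);print(np.polyfit(P[:,0],P[:,1],1))
E
```

```text
40 212 227 [0.4417 0.3614]
55 213 227 [0.4553 0.3619]
70 214 228 [0.4691 0.3627]
95 200 245 [0.4928 0.3641]
115 202 246 [0.5123 0.3655]
140 204 247 [0.5376 0.367 ]
165 213 237 [0.5637 0.3665]
180 214 238 [0.5799 0.3675]
195 215 238 [0.5965 0.368 ]
[0.04315964 0.34265439]
```

Emit:
carry_out([
  [-0.001,0.003,0.05,0,-0.003,-0.045,1],
  [-0.001,0.003,0.1,0,-0.003,-0.045,0.85],
  [-0.001,0.003,0.14,0,-0.003,-0.045,0.85],
  [-0.001,0.003,0.17,0,-0.003,-0.045,0.85],
  [-0.001,0.003,0.185,0,-0.003,-0.045,0.85],
  [-0.001,0.003,0.189,0,-0.003,-0.045,0.85],
  [-0.001,0.003,0.189,0,-0.003,-0.045,0.85],
  [-0.001,0.003,0.189,0,-0.003,-0.045,0.85],
])

```text
clock: 17.3
ee_pos: [0.517, 0.3658, 0.0277]
tcp_rot: [-0.021, 1.0, 0.0, 0.001]
force: [-0.3, -0.1, -0.2]
opening: 0.85
gripper_force: 0.0
```

Emit:
carry_out([
  [0,0,0,0,0,0,0.3],
  [0,0,0,0,0,0,0.3],
  [0,0,0,0,0,0,0.3],
  [0,0,0,0,0,0,0.3],
  [0,0,0,0,0,0,0.3],
  [0,0,0,0,0,0,0.3],
  [0,0,0,0,0,0,0.3],
], grip_force=45)

```text
clock: 18.0
ee_pos: [0.5161, 0.3648, 0.0262]
tcp_rot: [-0.021, 1.0, -0.001, -0.0]
force: [-0.4, -4.0, 4.3]
opening: 0.457
gripper_force: 45.0
```

```bash
python3 - <<'E'
from h import *
go(.5165,.365,.026,92.5);print(r.get_state()["force"])
E
```

```text
row [-0.0004  0.0002  0.0002] [-0.001 -0.    -0.001] final phi 92.5 q1,q7 [-0.95  1.11] pos [0.5161 0.3648 0.0262]
[-0.36310663 -4.02319187  4.2848183 ]
```

Emit:
carry_out([
  [0,0,-0.02,0,0,0,0.3],
  [0,0,-0.05,0,0,0,0.3],
  [0,0,-0.1,0,0,0,0.3],
  [0,0,-0.15,0,0,0,0.3],
  [0,0,-0.18,0,0,0,0.3],
  [0,0,-0.18,0,0,0,0.3],
  [0,0,-0.18,0,0,0,0.3],
])

```text
clock: 18.7
ee_pos: [0.5156, 0.3654, 0.2055]
tcp_rot: [-0.022, 1.0, -0.0, -0.0]
force: [-0.3, -0.2, -6.6]
opening: 0.459
gripper_force: 45.0
```

```bash
python3 - <<'E'
from h import *
go(.495,.073,.18,-5.2);print(r.get_state()["force"],r.get_state()["wrist_torque"])
E
```

```text
row [ 0.0333 -0.2912  0.0257] [-0.000e+00 -1.000e-03 -1.437e+00] final phi 174.8 q1,q7 [-1.02  1.04] pos [0.5156 0.3654 0.2055]
[-0.25132235 -0.22298345 -6.64312462] [ 0.02206338  0.06122453 -0.03869303]
```

Emit:
carry_out([
  [0.033,-0.291,0.01,0,0,1.705,0.3],
  [0.033,-0.291,0.01,0,0,1.705,0.3],
  [0.033,-0.291,0.01,0,0,1.705,0.3],
  [0.033,-0.291,0.01,0,0,1.705,0.3],
  [0.033,-0.291,0.01,0,0,1.705,0.3],
  [0.033,-0.291,0.01,0,0,1.705,0.3],
  [0.033,-0.291,0.01,0,0,1.705,0.3],
  [0.033,-0.291,0.01,0,0,1.705,0.3],
  [0.033,-0.291,0.01,0,0,1.705,0.3],
  [0.033,-0.291,0.01,0,0,1.705,0.3],
  [0.033,-0.291,0.01,0,0,1.705,0.3],
  [0.033,-0.291,0.01,0,0,1.705,0.3],
  [0.033,-0.291,0.01,0,0,1.705,0.3],
  [0.033,-0.291,0.04,0,0,1.705,0.3],
  [0.033,-0.291,0.07,0,0,1.705,0.3],
  [0.033,-0.291,0.08,0,0,1.705,0.3],
  [0.033,-0.291,0.08,0,0,1.705,0.3],
  [0.033,-0.291,0.08,0,0,1.705,0.3],
])

```text
clock: 20.5
ee_pos: [0.496, 0.0729, 0.1269]
tcp_rot: [0.738, 0.674, -0.0, 0.001]
force: [0.3, -0.4, -4.4]
opening: 0.459
gripper_force: 45.0
```

```bash
python3 - <<'E'
from h import *
go(.495,.073,.0728,-5.2);print(r.get_state()["force"])
im=r.snapshot("wrist"); cv2.imwrite("pics/w8.png",im[200:460,150:500])
E
```

```text
row [ 0.0001 -0.0011  0.0541] [ 0.     0.001 -0.   ] final phi -5.2 q1,q7 [-0.91 -0.08] pos [0.496  0.0729 0.1269]
[ 0.31293574 -0.40928501 -4.37940891]
```

View pics/w8.png

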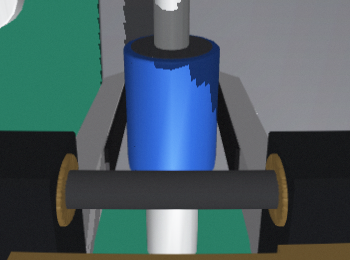

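The roller is held square, thin journal towards +y, thick towards the pillar.

Emit:
carry_out([
  [0,-0.001,0.015,0,0,0,0.3],
  [0,-0.001,0.03,0,0,0,0.3],
  [0,-0.001,0.04,0,0,0,0.3],
  [0,-0.001,0.046,0,0,0,0.3],
  [0,-0.001,0.049,0,0,0,0.3],
  [0,-0.001,0.051,0,0,0,0.3],
  [0,-0.001,0.052,0,0,0,0.3],
  [0,-0.001,0.052,0,0,0,0.3],
])

```text
clock: 21.35
ee_pos: [0.4949, 0.0731, 0.0746]
tcp_rot: [0.739, 0.674, -0.0, 0.0]
force: [0.7, -0.4, -4.8]
opening: 0.453
gripper_force: 45.0
```

```bash
python3 - <<'E'
from h import *
go(.495,.073,.0728,-5.2);print(r.get_state()["force"],r.get_state()["wrist_torque"])
E
```

```text
row [-0.0001  0.0001  0.0018] [ 0.     0.001 -0.   ] final phi -5.2 q1,q7 [-0.85 -0.  ] pos [0.4949 0.0731 0.0746]
[ 0.7199094  -0.37848871 -4.81236023] [-0.01165769  0.05895291 -0.06019526]
```

Emit:
carry_out([
  [0,0,0.001,0,0,0,0.3],
  [0,0,0.002,0,0,0,0.3],
  [0,0,0.002,0,0,0,0.3],
  [0,0,0.002,0,0,0,0.3],
])

```text
clock: 21.75
ee_pos: [0.4951, 0.0732, 0.073]
tcp_rot: [0.739, 0.674, 0.0, 0.0]
force: [-3.5, 0.3, 10.2]
opening: 0.458
gripper_force: 45.0
```

```bash
python3 - <<'E'
from h import *
go(.495,.073,.0728,-5.2);print(r.get_state()["force"],r.get_state()["wrist_torque"])
E
```

```text
row [-0.0002 -0.0001  0.0002] [ 0.001  0.    -0.001] final phi -5.2 q1,q7 [-0.84  0.  ] pos [0.4951 0.0732 0.073 ]
[-3.50486588  0.25169625 10.1683524 ] [-0.07255809  0.90424779 -0.05898309]
```

Emit:
carry_out([
  [0,0,0,0,0,0,0.5],
  [0,0,0,0,0,0,0.6],
  [0,0,0,0,0,0,0.65],
  [0,0,0,0,0,0,0.7],
  [0,0,0,0,0,0,0.7],
  [0,0,-0.03,0,0,0,0.8],
  [0,0,-0.07,0,0,0,1],
  [0,0,-0.12,0,0,0,1],
  [0,0,-0.16,0,0,0,1],
  [0,0,-0.16,0,0,0,1],
  [0,0,-0.16,0,0,0,1],
])

```text
clock: 22.85
ee_pos: [0.4949, 0.0737, 0.2329]
tcp_rot: [0.738, 0.674, 0.001, 0.0]
force: [-0.4, 0.2, -0.3]
opening: 1.003
gripper_force: 0.0
```

```bash
python3 - <<'E'
from h import *
im=r.snapshot("wrist"); c=r.calibration("wrist"); s=r.snapshot("scene")
o=np.zeros((600,640,3),np.uint8); o[:300,:400]=im[100:400,120:520]; o[300:,:]=cv2.resize(s[180:330,240:460],(640,436))[:300]; cv2.imwrite("pics/m9.png",o)
print(np.round(proj(c,[[.495,.073,.092],[.486,-.034,.108]])))
go(.463,-.374,.3,100);go(.5,-.13,.3,45)
E
```

```text
[[323. 226.]
 [324. 341.]]
row [-0.4483  0.0095 -0.0679] [0.    0.002 1.306] final phi -80.0 q1,q7 [-1.03 -0.23] pos [0.4941 0.0733 0.2315]
row [-0.202   0.0242 -0.0682] [-0.002  0.001 -0.876] final phi 45.0 q1,q7 [-1.03 -0.23] pos [0.4941 0.0733 0.2315]
```

View pics/m9.png

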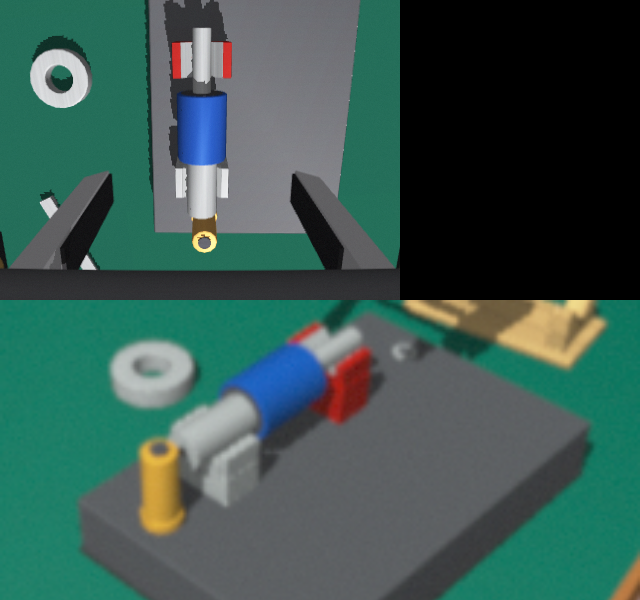

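The roller lies in both vees, thick end towards the pillar. In the full wrist frame the barrel spans rows 193–263 at x≈322, and the pillar top is at (324,341) as predicted.

Emit:
carry_out([
  [-0.02,0.009,-0.05,0,0,-0.05,1],
  [-0.448,0.01,-0.068,0,0,-0.265,1],
  [-0.448,0.01,-0.068,0,0,-0.265,1],
  [-0.448,0.01,-0.068,0,0,-0.265,1],
  [-0.448,0.01,-0.068,0,0,-0.265,1],
  [-0.448,0.01,-0.068,0,0,-0.265,1],
  [-0.448,0.01,-0.068,0,0,-0.265,1],
  [-0.448,0.01,-0.068,0,0,-0.265,1],
  [-0.448,0.01,-0.068,0,0,-0.265,1],
  [-0.448,0.01,-0.068,0,0,-0.265,1],
  [-0.448,0.01,-0.068,0,0,-0.265,1],
  [-0.448,0.01,-0.068,0,0,-0.265,1],
  [-0.448,0.01,-0.068,0,0,-0.265,1],
  [-0.448,0.01,-0.068,0,0,-0.265,1],
  [-0.448,0.01,-0.068,0,0,-0.265,1],
])

```text
clock: 24.45
ee_pos: [0.4645, -0.3725, 0.3007]
tcp_rot: [0.642, 0.767, -0.0, 0.0]
force: [-0.6, -0.6, 0.8]
opening: 1.002
gripper_force: 0.0
```

```bash
python3 - <<'E'
from h import *
im=r.snapshot("wrist"); c=r.calibration("wrist"); cv2.imwrite("pics/w10.png",im[100:460,100:540])
print(np.round(proj(c,[[.463,-.374,.14],[.463,-.374,.048],[.401,-.386,.044]])))
go(.463,-.374,.096,10)
E
```

```text
[[320. 221.]
 [321. 203.]
 [268. 204.]]
row [-0.0009 -0.0017  0.2047] [0.    0.    0.001] final phi 10.0 q1,q7 [-0.23  1.06] pos [ 0.4645 -0.3727  0.3007]
```

View pics/w10.png

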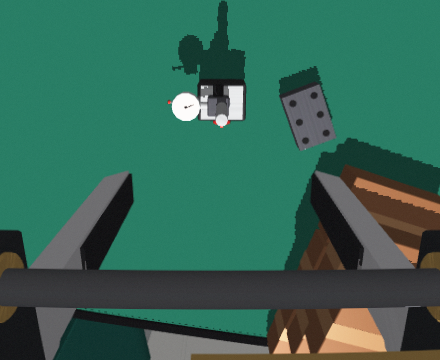

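The post top is at (322,221), the stylus tip at (269,202), and the base is square to the tool. All match the predictions within 2 px.

Emit:
carry_out([
  [-0.001,0,0.05,0,0,0,0.8],
  [-0.001,0,0.1,0,0,0,0.6],
  [-0.001,0,0.15,0,0,0,0.5],
  [-0.001,0,0.19,0,0,0,0.5],
  [-0.001,0,0.205,0,0,0,0.5],
  [-0.001,0,0.205,0,0,0,0.5],
  [-0.001,0,0.205,0,0,0,0.5],
  [-0.001,0,0.205,0,0,0,0],
  [-0.001,0,0.205,0,0,0,0],
  [-0.001,0,0.205,0,0,0,0],
  [-0.001,0,0.205,0,0,0,0],
  [-0.001,0,0.205,0,0,0,0],
  [-0.001,0,0.205,0,0,0,0],
  [-0.001,0,0.205,0,0,0,0],
  [-0.001,0,0.205,0,0,0,0],
], grip_force=50)

```text
clock: 26.0
ee_pos: [0.4644, -0.3749, 0.096]
tcp_rot: [0.643, 0.766, -0.0, 0.0]
force: [1.5, 1.5, 5.3]
opening: 0.122
gripper_force: 50.0
```

Emit:
carry_out([
  [0,0,-0.02,0,0,0,0],
  [0,0,-0.05,0,0,0,0],
  [0,0,-0.09,0,0,0,0],
  [0,0,-0.13,0,0,0,0],
  [0,0,-0.16,0,0,0,0],
  [0,0,-0.17,0,0,0,0],
  [0,0,-0.17,0,0,0,0],
  [0,0,-0.17,0,0,0,0],
])

```text
clock: 26.8
ee_pos: [0.4636, -0.374, 0.264]
tcp_rot: [0.643, 0.766, -0.0, -0.001]
force: [-0.5, -0.4, -6.2]
opening: 0.119
gripper_force: 50.0
```

```bash
python3 - <<'E'
from h import *
go(.5966,.0638,.26,-5.2)
E
```

```text
row [0.4081 0.2068 0.0039] [-0.002 -0.     0.265] final phi -5.2 q1,q7 [-0.2   1.09] pos [ 0.4636 -0.374   0.264 ]
```

Emit:
carry_out([
  [0.01,0.005,-0.003,0,0,0.01,0],
  [0.03,0.015,-0.003,0,0,0.02,0],
  [0.06,0.03,-0.003,0,0,0.04,0],
  [0.09,0.045,-0.003,0,0,0.06,0],
  [0.12,0.06,-0.003,0,0,0.08,0],
  [0.15,0.075,-0.003,0,0,0.1,0],
  [0.18,0.09,-0.003,0,0,0.12,0],
  [0.21,0.105,-0.003,0,0,0.14,0],
  [0.24,0.12,-0.003,0,0,0.16,0],
  [0.27,0.135,-0.003,0,0,0.18,0],
  [0.3,0.15,-0.003,0,0,0.2,0],
  [0.33,0.165,-0.003,0,0,0.22,0],
  [0.36,0.18,-0.003,0,0,0.24,0],
  [0.385,0.195,-0.003,0,0,0.255,0],
  [0.4,0.203,-0.003,0,0,0.265,0],
  [0.406,0.207,-0.003,0,0,0.265,0],
  [0.408,0.207,-0.003,0,0,0.265,0],
  [0.408,0.207,-0.003,0,0,0.265,0],
  [0.408,0.207,-0.003,0,0,0.265,0],
  [0.408,0.207,-0.003,0,0,0.265,0],
])

```text
clock: 28.8
ee_pos: [0.5972, 0.0618, 0.2686]
tcp_rot: [0.739, 0.674, -0.0, 0.0]
force: [0.4, -0.3, -5.9]
opening: 0.114
gripper_force: 50.0
```

```bash
python3 - <<'E'
from h import *
im=r.snapshot("wrist"); s=r.snapshot("scene"); go(.5966,.0638,.146,-5.2)
o=np.zeros((600,640,3),np.uint8); o[:300,:450]=im[160:460,100:550]; o[300:,:]=cv2.resize(s[130:330,240:460],(640,582))[100:400]; cv2.imwrite("pics/m11.png",o)
E
```

```text
row [ 0.0015 -0.0009  0.1226] [ 0.     0.    -0.001] final phi -5.2 q1,q7 [-1.01  0.08] pos [0.5973 0.0623 0.2686]
```

View pics/m11.png

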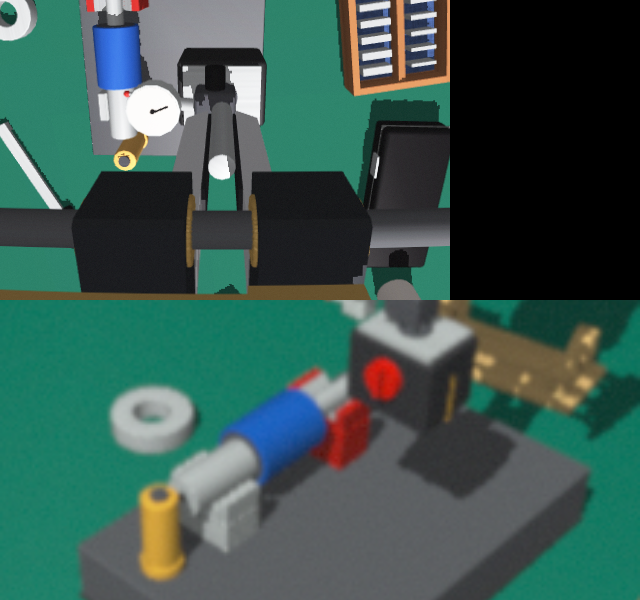

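The indicator hangs upright and square behind the roller, stylus tip (red, crop (127,94)) towards the roller. Lower it.

Emit:
carry_out([
  [0.001,-0.001,0.03,0,0,0,0],
  [0.001,-0.001,0.06,0,0,0,0],
  [0.001,-0.001,0.085,0,0,0,0],
  [0.001,-0.001,0.105,0,0,0,0],
  [0.001,-0.001,0.115,0,0,0,0],
  [0.001,-0.001,0.115,0,0,0,0],
  [0.001,-0.001,0.115,0,0,0,0],
  [0.001,-0.001,0.115,0,0,0,0],
])

```text
clock: 29.7
ee_pos: [0.5971, 0.0639, 0.1545]
tcp_rot: [0.739, 0.674, 0.0, 0.001]
force: [-0.1, -0.6, -4.7]
opening: 0.115
gripper_force: 50.0
```

```bash
python3 - <<'E'
from h import *
go(.5966,.0638,.146,-5.2); print(r.get_state()["force"])
E
```

```text
row [-0.0001 -0.0005  0.0085] [ 0.002  0.    -0.   ] final phi -5.2 q1,q7 [-0.92  0.17] pos [0.5971 0.0639 0.1545]
[-0.09078357 -0.58816223 -4.66047924]
```

Emit:
carry_out([
  [0,0,0.004,0,0,0,0],
  [0,0,0.007,0,0,0,0],
  [0,0,0.0085,0,0,0,0],
  [0,0,0.0085,0,0,0,0],
  [0,0,0.0085,0,0,0,0],
])

```text
clock: 30.2
ee_pos: [0.5969, 0.064, 0.1459]
tcp_rot: [0.739, 0.674, 0.0, 0.0]
force: [-5.8, 0.6, 14.1]
opening: 0.12
gripper_force: 50.0
```

```bash
python3 - <<'E'
from h import *
go(.5966,.0638,.146,-5.2); print(r.get_state()["force"])
E
```

```text
row [-0.0003 -0.0002 -0.0001] [ 0.001 -0.    -0.   ] final phi -5.2 q1,q7 [-0.92  0.18] pos [0.5969 0.064  0.1459]
[-5.7682163   0.58466184 14.11847474]
```

Standing on the plate; open gently, rise straight up.

Emit:
carry_out([
  [0,0,-0.0005,0,0,0,0.2],
  [0,0,-0.0005,0,0,0,0.35],
  [0,0,-0.0005,0,0,0,0.4],
  [0,0,-0.0005,0,0,0,0.4],
  [0,0,-0.02,0,0,0,0.4],
  [0,0,-0.06,0,0,0,0.4],
  [0,0,-0.1,0,0,0,0.4],
  [0,0,-0.14,0,0,0,0.4],
  [0,0,-0.17,0,0,0,0.4],
  [0,0,-0.17,0,0,0,0.4],
  [0,0,-0.17,0,0,0,0.4],
])

```text
clock: 31.3
ee_pos: [0.5965, 0.0642, 0.3149]
tcp_rot: [0.738, 0.674, 0.0, 0.0]
force: [0.1, -0.5, -0.3]
opening: 0.4
gripper_force: 0.0
```

```bash
python3 - <<'E'
from h import *
im=r.snapshot("wrist"); s=r.snapshot("scene"); c=r.calibration("wrist")
print(np.round(proj(c,[[.5966,.0638,.19],[.495,.073,.092],[.5318,.0697,.094],[.486,-.034,.108]])))
o=np.zeros((600,640,3),np.uint8); o[:300,:450]=im[100:400,100:550]; o[300:,:]=cv2.resize(s[130:330,240:460],(640,582))[100:400]; cv2.imwrite("pics/m12.png",o)
E
```

```text
[[323. 230.]
 [231. 208.]
 [264. 208.]
 [235. 302.]]
```

View pics/m12.png

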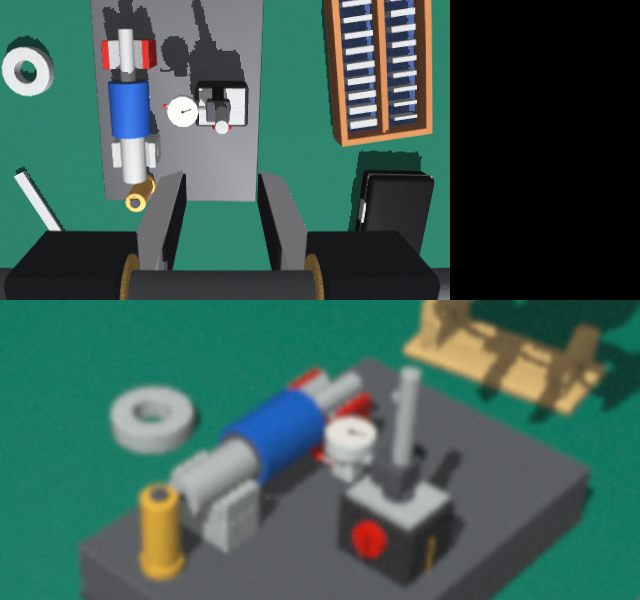

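The stylus tip reads (265,205), predicted (264,208). It points at mid-barrel (row ~208–210) with a gap of about 15 px, roughly 15 mm. Roller, blocks and pillar are unchanged, so I'll hand in.

```bash
python3 -c "
from workcell import r
print(r.finish_job())"
```

```text
the job is handed in; nothing more can be done
None
```

The job is handed in at about 31 s on the clock: both V-blocks are in line with the pillar, the roller lies in both vees short of the pillar, and the indicator stands behind it with its stylus about 15 mm off mid-barrel; the camera checks agreed with the plan to about 3–4 mm, but no verdict came back.

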